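# Hold the can bank unlocked

### The arm

A 6-joint arm with a two-finger parallel gripper is mounted at the origin on the work surface. World frame = base frame: x ahead of the robot, y to its left, z up, the work surface at z = 0. Lengths are in m, angles in degrees, forces in N, time in s.
With the tool pointing down it reaches from about 0.35 to 0.875 m from the base axis. Payload 4.2 kg.
Tool frame: the origin (TCP) lies on the centre line of the jaws, within the pads' length; the fingertips stand 25 mm ahead of it and the grasp point (between the pads) lies 6 mm ahead of it; z points along the fingers, y is the line along which they close (so a half turn about z gives the same grasp; the last joint's range is limited). The gripper opens to 87 mm and grips with 3 to 60 N. Pads are 19 mm wide; open, the fingers measure 117 mm over their backs; the gripper's body (75 mm by 190 mm) begins 51 mm behind the grasp point.
Start: joints at [-58.35, 22.042, 0.453, 0, -68.411, -14.817], TCP at [0.181, -0.598, 0.248] pointing down, gripper open.
Joint ranges: [-179.83, 179.83], [-69.29, 118.12], [-61.27, 80.66], [-181.25, 117.63], [-171.15, -9.14], [-177.46, 177.46]. Speed limits (degrees/s): [159.86, 159.86, 180, 180, 180, 180].

### API

Orientations are given as a 3x3 rotation matrix whose columns are the frame's x, y, z axes.
In Python, from station import r gives the robot as it stands.
- The arm moves only by the tool move_arm, never from a script. Its argument "series" is a list of rows, each an object with "grip": the opening, from 0 (shut) to 1 (fully open); "xyz": the shift along the tool's x, y, z in mm, a list of three; "angular": the turn, a rotation vector about the tool's x, y, z in rad, a list of three. A call has 1 to 10 rows; each row is the pose to reach, as a shift and turn from the pose commanded when the call began, along the tool's axes at that moment; what a row does not reach only later rows make up. A row lasts 1/10 s, in which the tool goes at most 50 mm and 8.59 degrees, less where a joint would pass 70% of its speed; a pose out of reach is approached as far as the arm can. A call with a gripper value outside its range is refused whole. The fingers move at their own pace and stop on an object; the grip force is fixed at half the most. Time passes only in rows, so rows that repeat a pose let the fingers close. It gives the time, the measured TCP pose, the force, the opening and the grip force at its end, in the units of the state.
- r.sense(): the state, without advancing time (a new reading comes with each control period).
- r.capture(name): name is "side" or "top"; returns a dict with "img" (400x640x3 uint8, red, green, blue), "camera_matrix" (3x3 intrinsics, pixels), "k1" (the pictures are not rectified: a ray, as slopes to the right and down, at radius r is drawn at 1 + k1 r^2 times it, then the intrinsics apply), "rvec" (rotation vector, rad) and "tvec" (3), from world to camera coordinates, as OpenCV has them. Camera axes: x right, y down, z forward; pixel columns grow to the right and rows downward; lengths in m; the calibration is good to about 2 mm. A picture is of the moment at which its call begins. There is no depth.
- r.finish_job(): hands the job in; it is judged then, once.
The state is a dict: "time_s": time; "joints": joint angles; "joint_velocities": joint speeds; "effort": joint torques, N m; "tcp_pos": TCP position; "ee_rot": TCP orientation; "wrist_force": force on the tool from outside, world axes, zero at the start; "moment": the same for the moment, N m; "gripper_width": opening from 0.0 (shut) to 1.0 (fully open); "gripper_force": force on a finger pad.
Only numpy, scipy, OpenCV 4.12 (cv2) and the standard library are available. Lean on these libraries where they do the work, as an engineer would, in place of code of your own. Each camera call takes 0.05 s, during which the arm holds its last target. There are 200 camera calls.

### The job

Take the key out of the wooden block, push it fully home in the lock on top of the grey can bank, wiggling it past the sticky pins, and then turn it a quarter turn clockwise (seen from above) to the stop, so that the latch tongue swings off the hatch. The lock springs back, so finish while still gripping the key and holding it turned, fully in. Leave the bowl, the tub and the crushed cans where they are.

Things in the scene. Friction and masses are not known exactly. Their poses are not given: they have to be found in the camera images.
- key: Machine key, about 60 g, upright in the wooden block's slot, blade down. Origin: centre of the blade's lower tip; z up along the key, x across its width, y through its thickness. Steel blade 12 (x) by 5 (y) mm from z = 0 to 38 mm, tip rounded to 6 mm radius in x-z. Black plastic head 30 (x) by 10 (y) mm with flat faces, z = 38 mm to a rounded top at 82 mm. A half turn about z makes no difference.
- key_head (a point): Middle of the key's head, 64 mm above the blade's tip on the key's z axis; axes as the key's. A good place to pinch, across the 10 mm thickness (y).
- holder: Wooden block 100 (x) by 70 (y) by 45 (z) mm, fixed to the bench, origin at the centre of its underside. A slot of 15 (x) by 8 (y) mm, 40 mm deep, in the middle of its top holds the key; the key's head rests on the block's top. Block and bowl may have swapped places.
- bank: Grey steel can bank (deposit box), fixed to the bench, 220 (x) by 280 (y) by 120 (z) mm, origin at the centre of its underside. In its top at x = -50, y = -40 mm is the lock: a brass plug with a slot in a round steel bezel, 64 mm outer and 27 mm inner diameter, top at z = 128.5 mm. Beside it (+x) a steel hatch with a wire handle up to z = 137 mm at x = 30, y = 30 to 90 mm.
- lock_mouth (a point): Centre of the slot's mouth in the brass plug's face, 126 mm above the bench. Turns with the plug: x along the slot's long side, y across it, z up. Slot 14 (x) by 7 (y) mm, 32 mm deep, 2 mm chamfers at the mouth. Fully home, the blade's tip stands on the slot's floor and the underside of the key's head is 6 mm above this point.
- lock_pins (a point): Point on the slot's axis 15 mm below its mouth, between two sticky spring pins that stick out 3.5 mm into the slot from its short sides, 10 mm down at +x and 20 mm down at -x. The key must be pushed down with several N (up to about 20) to pass them; small sideways or twisting movements help.
- plug (a joint): Turn of the lock's plug, rad: 0 locked, grows clockwise seen from above, stop at 1.6. A spring always turns it back to 0; holding it turned takes about 0.08 N m. At 0 the slot's long side lies along the bank's x axis.
- tongue_tip (a point): Outer end of the latch tongue, a dark steel strip 14 mm wide, 2 mm thick, that turns with the plug and reaches 68 mm from the lock's axis, about 124 mm above the bench. Locked, it points to the bank's +x, over the hatch; at a quarter turn to the bank's -y, clear of the hatch.
- bowl: Small stainless bowl, 110 mm across, 40 mm high, loose, empty; origin at the centre of its underside. Leave it alone.
- tub: Yellow plastic tub, 160 by 220 by 110 mm high, loose, empty; origin at the centre of its underside. Leave it alone.
- can1: Crushed can, a crumpled disc 68 mm across, 28 mm high, loose; origin at the centre of its underside. Leave it alone.
- can2: Another such crushed can. Leave it alone.
There are look-alikes about, which are no part of the job. There is more than one size of the key; the one meant has the size given above.

How it is judged (in metres and radians):
On the way, in this order (a step that is already met when the one before it is completed fails the run):
1. the key is fully home in the lock, the lock not yet turned (z of key in the frame of lock_mouth below -0.028 m and x of key in the frame of lock_mouth between -0.004 and 0.004 m and y of key in the frame of lock_mouth between -0.004 and 0.004 m and angle between the z axis of key and the z axis of lock_mouth, either way round below 0.12 rad and value of joint plug below 0.35 rad), for 0.2 s.
2. the gripped key, fully home, is turned a quarter turn clockwise (z of key in the frame of lock_mouth below -0.028 m and x of key in the frame of lock_mouth between -0.004 and 0.004 m and y of key in the frame of lock_mouth between -0.004 and 0.004 m and angle between the z axis of key and the z axis of lock_mouth, either way round below 0.12 rad and value of joint plug above 1.35 rad and contact force between the fingers and key above 1.5 N), for 0.3 s.
At the end, for the whole second after the job is handed in: The key is still gripped (finger force on it over 1.5 N), upright in the slot within 4 mm and 0.12 rad, its tip at least 28 mm below the slot's mouth (of 32), and the plug is held still at more than 1.35 rad (of 1.6) against its spring; bowl, tub and cans are within 30 mm of where they were (all of step 2 and velocity of joint plug between -0.1 and 0.1 rad/s and distance of each of bowl, tub, can1, can2 from where it was at the start of the episode below 0.03 m); the arm keeps its last pose, push and grip.
It fails at once if the bowl, the tub or a can is moved by more than 30 mm (distance of any of bowl, tub, can1, can2 from where it was at the start of the episode above 0.03 m).
It also fails if it takes over 45 s, if anything falls off the work surface, if the arm or the gripper's body presses on something with over 40 N, if the wrist force passes 120 N, or if a joint passes its speed limit or range.

## Working session

There is one attempt and no reset: what is moved stays moved. The work goes in short steps, Python scripts to look and compute and a tool call to move; the robot and the scene stay as the last step left them, time stands still between calls to the robot, and variables do not carry over. Pictures are saved under pics/ and viewed, at most 10 in all, crops included, and the job is handed in when it is done.

Besides the shell and the picture viewer there is one more tool, called after "Call:" by a JSON object that holds its "op" and its "data", one argument or row to a line. move_arm: Moves the arm, as the interface text tells. Its arguments: {"type":"object","properties":{"series":{"type":"array"}},"required":["series"]}

```bash
mkdir -p pics
cat > h.py <<'E'
import numpy as np, cv2
from station import r
def cap(n):
    c=r.capture(n); return c
def ray(c,uv):
    K=np.array(c["camera_matrix"]);R=cv2.Rodrigues(np.array(c["rvec"],float))[0];t=np.array(c["tvec"],float).ravel()
    d=np.array([(uv[0]-K[0,2])/K[0,0],(uv[1]-K[1,2])/K[1,1]]);p=d.copy()
    for _ in range(20): p=d/(1+c["k1"]*(p@p))
    return -R.T@t, R.T@np.array([p[0],p[1],1])
def atz(c,uv,z):
    o,d=ray(c,uv); return o+d*(z-o[2])/d[2]
def proj(c,P):
    K=np.array(c["camera_matrix"]);R=cv2.Rodrigues(np.array(c["rvec"],float))[0];t=np.array(c["tvec"],float).ravel()
    q=np.atleast_2d(P)@R.T+t; p=q[:,:2]/q[:,2:]; p=p*(1+c["k1"]*(p**2).sum(1,keepdims=True))
    return p*[K[0,0],K[1,1]]+[K[0,2],K[1,2]]
def save(img,n): cv2.imwrite(f"pics/{n}.png",cv2.cvtColor(img,cv2.COLOR_RGB2BGR))
E
python3 - <<'E'
from h import *
for n in("top","side"):
    c=cap(n); save(c["img"],n+"1"); print(n,c["camera_matrix"],c["k1"],ray(c,(320,200)))
print(r.sense())
E
```

```text
top [[388.56870372   0.         320.29011982]
 [  0.         388.56870372 199.16183864]
 [  0.           0.           1.        ]] -0.039020237221803256 (array([ 0.4795771 , -0.12049416,  1.07446559]), array([ 0.06469111,  0.014026  , -0.99780937]))
side [[518.52180884   0.         321.51585625]
 [  0.         518.52180884 200.13208593]
 [  0.           0.           1.        ]] 0.013509685881250155 (array([ 0.31760646, -0.80024669,  0.99985684]), array([ 0.18952102,  0.59327492, -0.78237795]))
{'time_s': 0.1, 'joints': array([-5.83525863e+01,  2.20878267e+01,  3.86804378e-01, -2.39153771e-02,
       -6.84106012e+01, -1.48170637e+01]), 'joint_velocities': array([ 0.12381295, -0.07091154,  0.22530409,  0.1670654 , -0.00398288,
       -0.04323482]), 'effort': array([-2.30149763e-04, -3.91690421e+01,  1.87935269e+01,  4.23189327e+00,
        1.34459976e-02, -7.10994595e-05]), 'tcp_pos': array([ 0.18083842, -0.59775658,  0.24655157]), 'ee_rot': array([[-9.57210785e-01, -2.89390798e-01, -6.91781489e-04],
       [-2.89391599e-01,  9.57208982e-01,  1.86210291e-03],
       [ 1.23304006e-04,  1.98262074e-03, -9.99998027e-01]]), 'wrist_force': array([-0.19223287, -0.01545585, -0.16795998]), 'moment': array([-0.00470622, -0.0044471 ,  0.02676528]), 'gripper_force': 0.0, 'gripper_width': 0.9990896618049886}
```

View pics/top1.png

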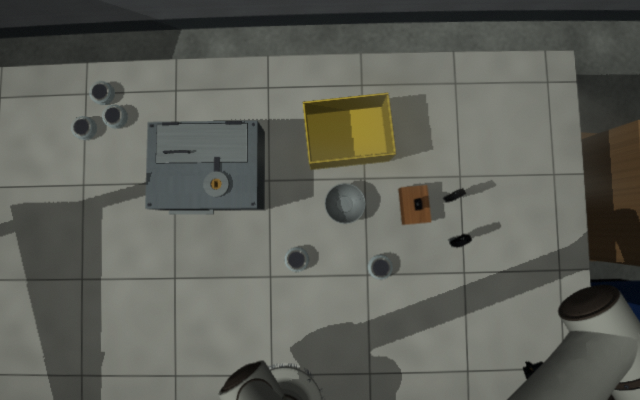

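View pics/side1.png

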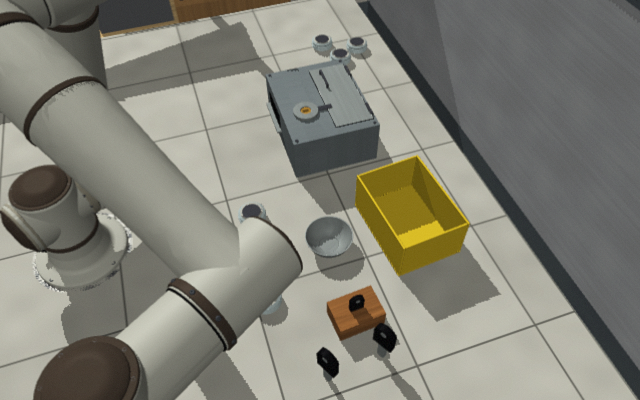

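The top view shows the bank at (205,165) with its lock at (215,184), the block with the key at (416,204), the bowl at (345,202) and two decoy keys at (455,195) and (460,240). I'll zoom in for measurements.

Run:
```python
from h import *
t=cap("top");s=cap("side")
z=lambda c,x,y,w,h,k:cv2.resize(c["img"][y:y+h,x:x+w],None,fx=k,fy=k,interpolation=cv2.INTER_CUBIC)
a=np.hstack([z(t,395,175,50,37,8),z(t,190,165,50,37,8)])
b=np.hstack([z(s,320,280,67,50,6)[:300,:400],z(s,280,90,67,50,6)[:300,:400]])
save(np.vstack([a,b]),"z1")
# block top corners & bank corners rough
for uv in[(419,204)]: print(atz(t,uv,.085),atz(t,uv,.045))
print(atz(t,(215.5,184),.1285)); print(atz(s,(306,110),.1285)); print(atz(s,(357,301),.065))
for uv in [(148,123),(264,121),(265,209),(147,209)]: print(atz(t,uv,.12))
for uv in [(454,197),(460,240)]: print(atz(t,uv,.08))
```

```text
[ 0.52762114 -0.35848375  0.085     ] [ 0.52956336 -0.36810468  0.045     ]
[0.58640697 0.14932557 0.1285    ]
[0.58741389 0.14357402 0.1285    ]
[ 0.53141703 -0.35934593  0.065     ]
[0.74722327 0.32459881 0.12      ]
[0.74315767 0.02886188 0.12      ]
[0.52239862 0.02898149 0.12      ]
[0.52903845 0.3248371  0.12      ]
[ 0.54371739 -0.45035829  0.08      ]
[ 0.43359789 -0.4608876   0.08      ]
```

View pics/z1.png

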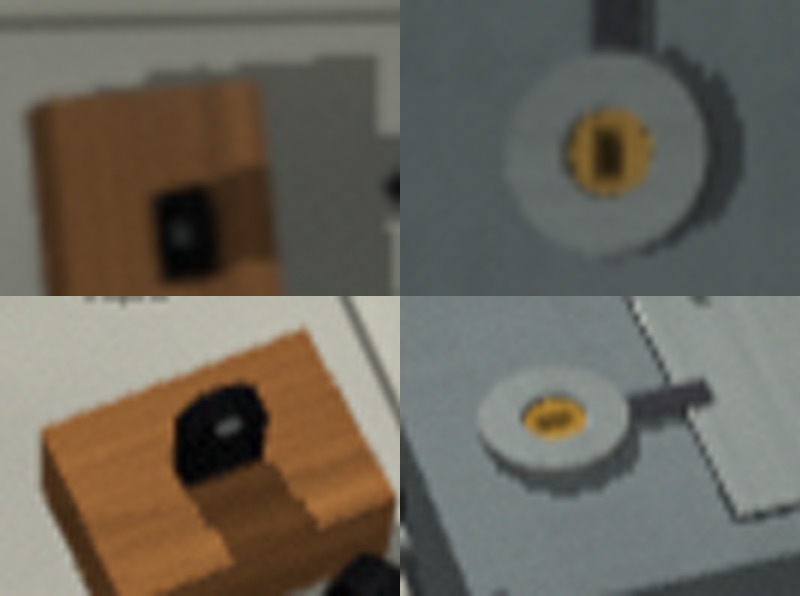

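The zoom shows the key head at (419,204), its slot running roughly along world x with a slight lean. The brass plug is at about (215.8,183.5) in top and (305.4,109.7) in side. I'll fit block and lock poses next.

Run:
```python
from h import *
from scipy.optimize import least_squares
t=cap("top");s=cap("side")
Z=lambda X,Y,x0,y0,k:((X+.5)/k-.5+x0,(Y+.5)/k-.5+y0)
T1=lambda X,Y:Z(X,Y,395,175,8);T2=lambda X,Y:Z(X-400,Y,190,165,8)
S1=lambda X,Y:Z(X,Y-296,320,280,6);S2=lambda X,Y:Z(X-400,Y-296,280,90,6)
C=[(S1(42,432),(-.05,.035)),(S1(305,328),(.05,.035)),(S1(393,492),(.05,-.035)),]
for (uv,_) in C: print(atz(s,uv,.045))
def f(p,cam=s,C=C):
    c,q=np.cos(p[2]),np.sin(p[2])
    return np.concatenate([proj(cam,[p[0]+c*a-q*b,p[1]+q*a+c*b,.045])[0]-uv for uv,(a,b) in C])
o=least_squares(f,[.53,-.36,.05]);print("block",o.x,o.fun)
for nm,c,uv in(("top",t,T1(262,82)),): print(atz(c,uv,.045), "model", )
c_,q=np.cos(o.x[2]),np.sin(o.x[2]);R=np.array([[c_,-q],[q,c_]])
for a in[(.05,.035),(.05,-.035),(-.05,-.035)]: print("top px",proj(t,np.r_[R@a+o.x[:2],.045])-[395,175])
print("key top px", (proj(t,np.r_[o.x[:2],.085])+.5-[395,175])*8, "side", (proj(s,np.r_[o.x[:2],.085])-[320,280])*6+[0,296])
def tri(a,b):
    A=[];B=[]
    for c,uv in((t,a),(s,b)):
        o,d=ray(c,uv);d/=np.linalg.norm(d);M=np.eye(3)-np.outer(d,d);A.append(M);B.append(M@o)
    return np.linalg.solve(sum(A),sum(B))
print("brass",atz(t,T2(610,152),.126),atz(s,S2(555,417),.126),tri(T2(610,152),S2(555,417)))
print("bezel",atz(t,T2(606,153),.1285),atz(s,S2(555,417),.1285))
print("tip",atz(s,S2(711,393),.124),"tongue mid top",atz(t,T2(620,25),.125))
```

```text
[ 0.47656666 -0.33235078  0.045     ]
[ 0.57571912 -0.32452166  0.045     ]
[ 0.58010772 -0.39150087  0.045     ]
block [ 0.52847089 -0.36235744  0.08227241] [-0.49633623 -0.20562984 -0.34082671 -0.42350243  0.81501382  0.54655862]
[ 0.58010624 -0.39226091  0.045     ] model
top px [[ 6.51195266 12.16468783]]
top px [[32.62172009  9.4039952 ]]
top px [[37.24781043 46.8533744 ]]
key top px [[208.03559378 233.05072128]] side [[219.52779071 403.70247632]]
brass [0.58775625 0.14925547 0.126     ] [0.58709344 0.14765002 0.126     ] [0.58786352 0.14987497 0.12392583]
bezel [0.58719244 0.14978925 0.1285    ] [0.58632247 0.1449382  0.1285    ]
tip [0.6541105  0.14222967 0.124     ] tongue mid top [0.62736936 0.14628687 0.125     ]
```

Call:
{"op": "move_arm", "data": {
  "series": [
    {"grip": 0.5,"xyz": [-40,13,0],"angular": [0,0,-0.14]},
    {"grip": 0.5,"xyz": [-80,26,0],"angular": [0,0,-0.28]},
    {"grip": 0.5,"xyz": [-120,38,0],"angular": [0,0,-0.42]},
    {"grip": 0.5,"xyz": [-160,50,0],"angular": [0,0,-0.56]},
    {"grip": 0.5,"xyz": [-200,63,0],"angular": [0,0,-0.7]},
    {"grip": 0.5,"xyz": [-240,76,10],"angular": [0,0,-0.84]},
    {"grip": 0.5,"xyz": [-280,88,20],"angular": [0,0,-0.98]},
    {"grip": 0.5,"xyz": [-320,100,30],"angular": [0,0,-1.12]},
    {"grip": 0.5,"xyz": [-360,113,40],"angular": [0,0,-1.26]},
    {"grip": 0.5,"xyz": [-401,126,47],"angular": [0,0,-1.4]}
  ]
}}

```text
time_s: 1.3
tcp_pos: [0.5293, -0.3602, 0.1998]
ee_rot: [[0.128, -0.992, -0.001], [-0.992, -0.128, 0.0], [-0.001, 0.001, -1.0]]
wrist_force: [0.0, -0.7, -0.3]
gripper_width: 0.501
gripper_force: 0.0
```

Call:
{"op": "move_arm", "data": {
  "series": [
    {"grip": 0.5,"xyz": [0,0,0],"angular": [0,0,-0.14]},
    {"grip": 0.5,"xyz": [0,0,0],"angular": [0,0,-0.28]},
    {"grip": 0.5,"xyz": [0,0,0],"angular": [0,0,-0.42]},
    {"grip": 0.5,"xyz": [0,0,0],"angular": [0,0,-0.56]},
    {"grip": 0.5,"xyz": [0,0,0],"angular": [0,0,-0.7]},
    {"grip": 0.5,"xyz": [0,0,0],"angular": [0,0,-0.84]},
    {"grip": 0.5,"xyz": [0,0,0],"angular": [0,0,-0.98]},
    {"grip": 0.5,"xyz": [0,0,0],"angular": [0,0,-1.12]},
    {"grip": 0.5,"xyz": [0,0,0],"angular": [0,0,-1.26]},
    {"grip": 0.5,"xyz": [0,0,0],"angular": [0,0,-1.4]}
  ]
}}

```text
time_s: 2.3
tcp_pos: [0.5283, -0.3614, 0.2004]
ee_rot: [[0.999, -0.042, -0.0], [-0.042, -0.999, 0.0], [-0.0, -0.0, -1.0]]
wrist_force: [-0.2, -0.4, -0.4]
gripper_width: 0.502
gripper_force: 0.0
```

```bash
cat >> h.py <<'E'
def go(p,yaw):
    s=r.sense();R=s["ee_rot"];d=np.array(p)-s["tcp_pos"]
    y=np.arctan2(R[1,0],R[0,0]);a=(yaw-y+np.pi)%(2*np.pi)-np.pi
    Rt=np.array([[np.cos(yaw),np.sin(yaw),0],[np.sin(yaw),-np.cos(yaw),0],[0,0,-1]])
    rv=cv2.Rodrigues(R.T@Rt)[0].ravel()
    print("tcp",s["tcp_pos"].round(4),"yaw",y.round(3),"F",s["wrist_force"].round(1),"grip",s["gripper_width"].round(3),s["gripper_force"].round(1),"shift",(R.T@d*1000).round(1),"rv",rv.round(3),"j6",s["joints"][5].round(1),"t",s["time_s"])
E
python3 - <<'E'
from h import *
go((.5285,-.361,.15),.08)
z=lambda c,x,y,w,h,k:cv2.resize(c["img"][y:y+h,x:x+w],None,fx=k,fy=k,interpolation=cv2.INTER_CUBIC)
s=cap("side");t=cap("top")
a=z(s,290,190,133,150,4)[:,:532]
b=np.hstack([z(t,140,110,130,110,2)])
b=np.vstack([b,np.zeros((600-b.shape[0],b.shape[1],3),np.uint8)])
save(np.hstack([a,b]),"z2")
E
```

```text
Traceback (most recent call last):
  File "h.py", line 22, in go
    print("tcp",s["tcp_pos"].round(4),"yaw",y.round(3),"F",s["wrist_force"].round(1),"grip",s["gripper_width"].round(3),s["gripper_force"].round(1),"shift",(R.T@d*1000).round(1),"rv",rv.round(3),"j6",s["joints"][5].round(1),"t",s["time_s"])
                                                                                            ^^^^^^^^^^^^^^^^^^^^^^^^
AttributeError: 'float' object has no attribute 'round'
```

```bash
sed -i 's/s\["gripper_width"\].round(3)/round(s["gripper_width"],3)/;s/s\["gripper_force"\].round(1)/round(s["gripper_force"],1)/' h.py
python3 - <<'E'
from h import *
go((.5285,-.361,.15),.08)
z=lambda c,x,y,w,h,k:cv2.resize(c["img"][y:y+h,x:x+w],None,fx=k,fy=k,interpolation=cv2.INTER_CUBIC)
s=cap("side");t=cap("top")
a=z(s,300,230,100,110,5)
b=z(t,140,110,130,110,2)
b=np.vstack([b,np.zeros((a.shape[0]-b.shape[0],b.shape[1],3),np.uint8)])
save(np.hstack([a,b]),"z2")
E
```

```text
tcp [ 0.5283 -0.3614  0.2004] yaw -0.042 F [-0.2 -0.4 -0.4] grip 0.502 0.0 shift [ 0.2 -0.4 50.4] rv [-0.     0.    -0.122] j6 107.5 t 2.3
```

View pics/z2.png

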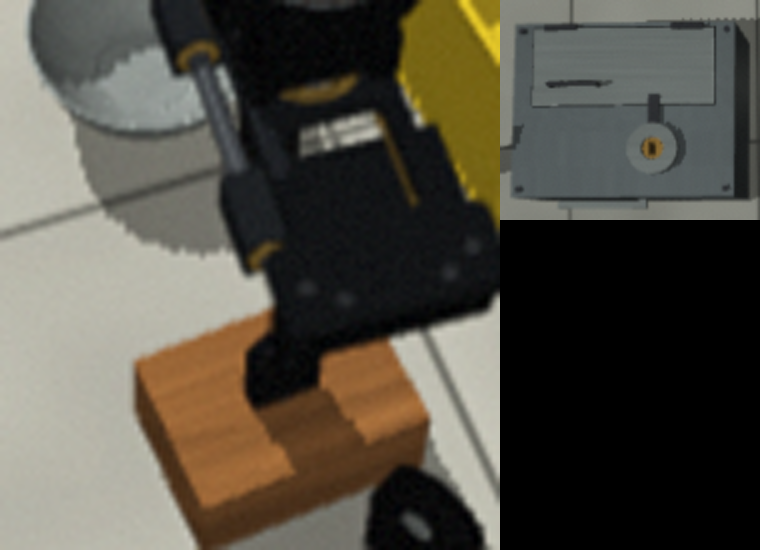

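The gripper stands over the key, which points along the block's long side; the bank looks nearly axis-aligned. Descend and grip.

Call:
{"op": "move_arm", "data": {
  "series": [
    {"grip": 0.5,"xyz": [0,0,30],"angular": [0,0,-0.12]},
    {"grip": 0.5,"xyz": [0,0,60],"angular": [0,0,-0.12]},
    {"grip": 0.5,"xyz": [0,0,90],"angular": [0,0,-0.12]},
    {"grip": 0.5,"xyz": [0,0,110],"angular": [0,0,-0.12]},
    {"grip": 0.5,"xyz": [0,0,120],"angular": [0,0,-0.12]},
    {"grip": 0.5,"xyz": [0,0,126],"angular": [0,0,-0.12]},
    {"grip": 0.5,"xyz": [0,0,126],"angular": [0,0,-0.12]},
    {"grip": 0.3,"xyz": [0,0,126],"angular": [0,0,-0.12]},
    {"grip": 0.2,"xyz": [0,0,126],"angular": [0,0,-0.12]},
    {"grip": 0.15,"xyz": [0,0,126],"angular": [0,0,-0.12]}
  ]
}}

```text
time_s: 3.4
tcp_pos: [0.5288, -0.3617, 0.0756]
ee_rot: [[0.997, 0.072, 0.002], [0.072, -0.997, -0.001], [0.002, 0.001, -1.0]]
wrist_force: [-0.2, 0.5, 0.7]
gripper_width: 0.307
gripper_force: 0.0
```

Call:
{"op": "move_arm", "data": {
  "series": [
    {"grip": 0.1,"xyz": [0,0,0],"angular": [0,0,0]},
    {"grip": 0.0,"xyz": [0,0,0],"angular": [0,0,0]},
    {"grip": 0.0,"xyz": [0,0,0],"angular": [0,0,0]},
    {"grip": 0.0,"xyz": [0,0,0],"angular": [0,0,0]},
    {"grip": 0.0,"xyz": [0,0,0],"angular": [0,0,0]},
    {"grip": 0.0,"xyz": [0,0,0],"angular": [0,0,0]}
  ]
}}

```text
time_s: 4.0
tcp_pos: [0.5284, -0.3615, 0.0748]
ee_rot: [[0.997, 0.072, 0.0], [0.072, -0.997, -0.0], [0.0, 0.0, -1.0]]
wrist_force: [-0.4, 0.3, 2.1]
gripper_width: 0.107
gripper_force: 30.0
```

Run:
```python
from h import *
go((.5285,-.361,.23),.08); print(r.sense()["moment"])
t=cap("top")
B=[(140+(x-500)/2-.25,110+y/2-.25) for x,y in((523,31),(520,189),(727,187),(728,31))]
P=[atz(t,b,.121) for b in B]
print([p[:2].round(4) for p in P])
```

```text
tcp [ 0.5284 -0.3615  0.0748] yaw 0.072 F [-0.4  0.3  2.1] grip 0.107 30.0 shift [ 1.000e-01 -5.000e-01 -1.552e+02] rv [ 0.    -0.    -0.008] j6 114.1 t 4.0
[ 0.07076793  0.29975071 -0.02354428]
[array([0.7409, 0.3156]), array([0.5407, 0.3174]), array([0.5372, 0.0577]), array([0.7328, 0.0546])]
```

Gripped (9.3 mm opening, 30 N). Now I'll lift and carry it above the lock.

Call:
{"op": "move_arm", "data": {
  "series": [
    {"grip": 0,"xyz": [0,0,-10],"angular": [0,0,0]},
    {"grip": 0,"xyz": [0,0,-30],"angular": [0,0,0]},
    {"grip": 0,"xyz": [0,0,-55],"angular": [0,0,0]},
    {"grip": 0,"xyz": [0,0,-90],"angular": [0,0,0]},
    {"grip": 0,"xyz": [0,0,-130],"angular": [0,0,0]},
    {"grip": 0,"xyz": [0,0,-165],"angular": [0,0,0]},
    {"grip": 0,"xyz": [4,-20,-175],"angular": [0,0,0.01]},
    {"grip": 0,"xyz": [10,-53,-175],"angular": [0,0,0.02]},
    {"grip": 0,"xyz": [18,-95,-175],"angular": [0,0,0.03]},
    {"grip": 0,"xyz": [26,-139,-175],"angular": [0,0,0.04]}
  ]
}}

```text
time_s: 5.05
tcp_pos: [0.5439, -0.2199, 0.2498]
ee_rot: [[1.0, 0.03, 0.0], [0.03, -1.0, 0.0], [0.0, -0.0, -1.0]]
wrist_force: [0.2, -0.0, -1.4]
gripper_width: 0.112
gripper_force: 30.0
```

Call:
{"op": "move_arm", "data": {
  "series": [
    {"grip": 0,"xyz": [9,-45,0],"angular": [0,0,0.01]},
    {"grip": 0,"xyz": [18,-90,0],"angular": [0,0,0.02]},
    {"grip": 0,"xyz": [27,-135,0],"angular": [0,0,0.03]},
    {"grip": 0,"xyz": [36,-180,0],"angular": [0,0,0.04]},
    {"grip": 0,"xyz": [45,-225,0],"angular": [0,0,0.05]},
    {"grip": 0,"xyz": [53,-270,0],"angular": [0,0,0.05]},
    {"grip": 0,"xyz": [56,-310,0],"angular": [0,0,0.05]},
    {"grip": 0,"xyz": [56,-340,10],"angular": [0,0,0.05]},
    {"grip": 0,"xyz": [56,-352,20],"angular": [0,0,0.05]},
    {"grip": 0,"xyz": [56,-352,20],"angular": [0,0,0.05]}
  ]
}}

```text
time_s: 6.05
tcp_pos: [0.5877, 0.1336, 0.2277]
ee_rot: [[1.0, -0.016, -0.004], [-0.016, -1.0, -0.001], [-0.004, 0.001, -1.0]]
wrist_force: [0.1, -0.9, -0.5]
gripper_width: 0.112
gripper_force: 30.0
```

Run:
```python
from h import *
go((.587,.148,.21),-.018)
z=lambda c,x,y,w,h,k:cv2.resize(c["img"][y:y+h,x:x+w],None,fx=k,fy=k,interpolation=cv2.INTER_CUBIC)
s=cap("side");t=cap("top")
save(np.hstack([z(s,275,40,80,100,5),z(t,170,130,80,100,5)]),"z3")
st=r.sense();tip=st["tcp_pos"]+st["ee_rot"]@[0,0,.068]
print("tip",tip,(proj(s,tip)-[275,40]+.5)*5, (proj(s,[.587,.1485,.126])-[275,40]+.5)*5)
```

```text
tcp [0.5877 0.1336 0.2277] yaw -0.016 F [ 0.1 -0.9 -0.5] grip 0.112 30.0 shift [ -0.8 -14.4  17.6] rv [0.001 0.004 0.002] j6 60.9 t 6.05
tip [0.588641   0.13180581 0.16142339] [[164.94766541 315.90997126]] [[153.8900643  350.21074322]]
```

View pics/z3.png

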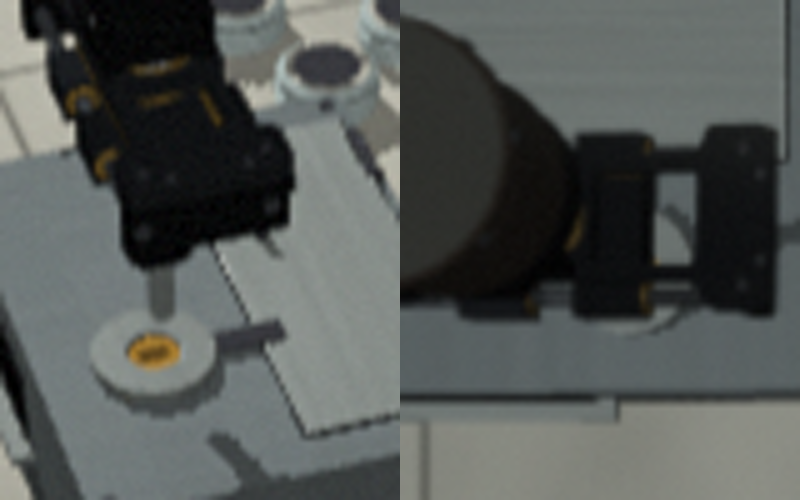

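Side view: the blade tip is at (162,318) in the crop and the plug centre at (154,352), with the prediction within about 1 mm. Going right above the mouth.

Call:
{"op": "move_arm", "data": {
  "series": [
    {"grip": 0,"xyz": [0,-8,8],"angular": [0,0,0]},
    {"grip": 0,"xyz": [0,-15,16],"angular": [0,0,0]},
    {"grip": 0,"xyz": [0,-15,24],"angular": [0,0,0]},
    {"grip": 0,"xyz": [0,-15,26],"angular": [0,0,0]},
    {"grip": 0,"xyz": [0,-15,26],"angular": [0,0,0]}
  ]
}}

```text
time_s: 6.65
tcp_pos: [0.5889, 0.1473, 0.2028]
ee_rot: [[1.0, -0.018, -0.001], [-0.018, -1.0, -0.001], [-0.001, 0.001, -1.0]]
wrist_force: [-0.6, -0.5, -1.1]
gripper_width: 0.112
gripper_force: 30.0
```

Run:
```python
from h import *
go((.587,.1485,.195),-.018)
s=cap("side")
st=r.sense();tip=st["tcp_pos"]+st["ee_rot"]@[0,0,.068]
x0,y0,k=285,80,10
im=cv2.resize(s["img"][y0:y0+50,x0:x0+50],None,fx=k,fy=k,interpolation=cv2.INTER_CUBIC);save(im,"z4")
f=lambda P:((proj(s,P)-[x0,y0]+.5)*k).round(0)
print("tip",tip,f(tip),"lock",f([.587,.1485,.126]),f([.588,.1485,.126]),f([.587,.1495,.126]),f([.587,.1485,.127]))
print("bezel ctr",f([.587,.1485,.1285]))
```

```text
tcp [0.5889 0.1473 0.2028] yaw -0.018 F [-0.6 -0.5 -1.1] grip 0.112 30.0 shift [-1.9 -1.2  7.8] rv [ 0.001  0.001 -0.   ] j6 59.7 t 6.65
tip [0.58916196 0.14734436 0.1353423 ] [[216. 273.]] lock [[208. 300.]] [[212. 300.]] [[207. 298.]] [[208. 297.]]
bezel ctr [[207. 293.]]
```

View pics/z4.png

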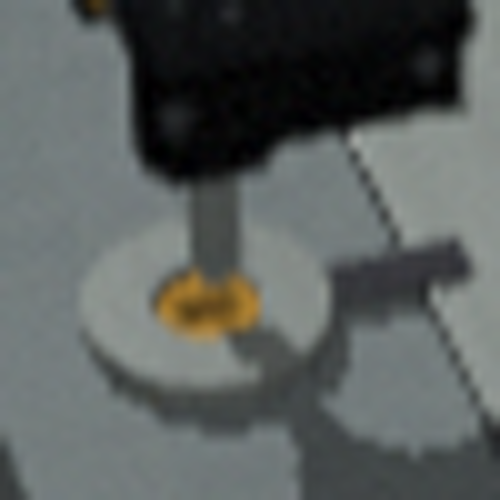

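The tip is at (217,278) and the slot centre at (208,303): it needs about −2 mm in x and +1.2 mm in y, as predicted.

Call:
{"op": "move_arm", "data": {
  "series": [
    {"grip": 0,"xyz": [-2,-1.2,0],"angular": [0,0,0]},
    {"grip": 0,"xyz": [-2,-1.2,4],"angular": [0,0,0]},
    {"grip": 0,"xyz": [-2,-1.2,7],"angular": [0,0,0]},
    {"grip": 0,"xyz": [-2,-1.2,9],"angular": [0,0,0]},
    {"grip": 0,"xyz": [-2,-1.2,11],"angular": [0,0,0]},
    {"grip": 0,"xyz": [-2,-1.2,13],"angular": [0,0,0]},
    {"grip": 0,"xyz": [-2,-1.2,15],"angular": [0,0,0]},
    {"grip": 0,"xyz": [-2,-1.2,15],"angular": [0,0,0]}
  ]
}}

```text
time_s: 7.5
tcp_pos: [0.587, 0.1488, 0.1881]
ee_rot: [[1.0, -0.018, -0.001], [-0.018, -1.0, -0.0], [-0.001, 0.0, -1.0]]
wrist_force: [0.6, 0.1, -1.4]
gripper_width: 0.117
gripper_force: 30.0
```

Run:
```python
from h import *
go((.587,.1485,.162),-.018);print(r.sense()["moment"])
```

```text
tcp [0.587  0.1488 0.1881] yaw -0.018 F [ 0.6  0.1 -1.4] grip 0.117 30.0 shift [ 0.   0.3 26.1] rv [0.    0.001 0.   ] j6 59.5 t 7.5
[-0.10705124  0.15938356  0.0408678 ]
```

It's in the slot by about 6 mm without force. Pushing on with a small wiggle.

Call:
{"op": "move_arm", "data": {
  "series": [
    {"grip": 0,"xyz": [0,0,2],"angular": [0,0,0]},
    {"grip": 0,"xyz": [0,0,4],"angular": [0,0,0.02]},
    {"grip": 0,"xyz": [0,0,5],"angular": [0,0,-0.02]},
    {"grip": 0,"xyz": [0.4,0,6],"angular": [0,0,0.03]},
    {"grip": 0,"xyz": [-0.4,0,7],"angular": [0,0,-0.03]},
    {"grip": 0,"xyz": [0.4,0,8],"angular": [0,0,0.03]},
    {"grip": 0,"xyz": [-0.4,0,9],"angular": [0,0,-0.03]},
    {"grip": 0,"xyz": [0,0,10],"angular": [0,0,0]}
  ]
}}

```text
time_s: 8.3
tcp_pos: [0.5858, 0.1487, 0.1799]
ee_rot: [[1.0, -0.018, -0.002], [-0.018, -1.0, -0.001], [-0.002, 0.001, -1.0]]
wrist_force: [-6.5, 0.9, 8.6]
gripper_width: 0.115
gripper_force: 30.0
```

Run:
```python
from h import *
go((.587,.1485,.162),-.018);print(r.sense()["moment"])
```

```text
tcp [0.5858 0.1487 0.1799] yaw -0.018 F [-6.5  0.9  8.6] grip 0.115 30.0 shift [ 1.2  0.2 17.9] rv [ 0.001  0.002 -0.   ] j6 59.4 t 8.3
[0.19701344 2.30092213 0.01261736]
```

Call:
{"op": "move_arm", "data": {
  "series": [
    {"grip": 0,"xyz": [0.5,0,1],"angular": [0,0,0.03]},
    {"grip": 0,"xyz": [-0.5,0,2],"angular": [0,0,-0.03]},
    {"grip": 0,"xyz": [0.5,0,3],"angular": [0,0,0.04]},
    {"grip": 0,"xyz": [-0.5,0,3.5],"angular": [0,0,-0.04]},
    {"grip": 0,"xyz": [0.5,0,4],"angular": [0,0,0.04]},
    {"grip": 0,"xyz": [-0.5,0,4.5],"angular": [0,0,-0.04]},
    {"grip": 0,"xyz": [0.5,0,5],"angular": [0,0,0.04]},
    {"grip": 0,"xyz": [0,0,5],"angular": [0,0,0]}
  ]
}}

```text
time_s: 9.1
tcp_pos: [0.5859, 0.1484, 0.174]
ee_rot: [[1.0, -0.019, -0.003], [-0.019, -1.0, -0.001], [-0.003, 0.001, -1.0]]
wrist_force: [-4.0, -1.1, 3.3]
gripper_width: 0.111
gripper_force: 30.0
```

Run:
```python
from h import *
go((.587,.1485,.162),-.018);print(r.sense()["moment"])
```

```text
tcp [0.5859 0.1484 0.174 ] yaw -0.019 F [-4.  -1.1  3.3] grip 0.111 30.0 shift [ 1.1 -0.1 12. ] rv [ 0.001  0.003 -0.001] j6 59.4 t 9.1
[-0.45625303  1.1528199  -0.02175095]
```

Depth is about 20 mm, now at the second pin.

Call:
{"op": "move_arm", "data": {
  "series": [
    {"grip": 0,"xyz": [0.5,0,1],"angular": [0,0,0.03]},
    {"grip": 0,"xyz": [-0.5,0,2],"angular": [0,0,-0.03]},
    {"grip": 0,"xyz": [0.5,0,3],"angular": [0,0,0.04]},
    {"grip": 0,"xyz": [-0.5,0,4],"angular": [0,0,-0.04]},
    {"grip": 0,"xyz": [0.5,0,5],"angular": [0,0,0.04]},
    {"grip": 0,"xyz": [-0.5,0,6],"angular": [0,0,-0.04]},
    {"grip": 0,"xyz": [0.5,0,7],"angular": [0,0,0.04]},
    {"grip": 0,"xyz": [0,0,7],"angular": [0,0,0]}
  ]
}}

```text
time_s: 9.9
tcp_pos: [0.5874, 0.1489, 0.1697]
ee_rot: [[1.0, -0.019, 0.002], [-0.019, -1.0, -0.0], [0.002, 0.0, -1.0]]
wrist_force: [-4.9, -1.4, 10.5]
gripper_width: 0.113
gripper_force: 30.0
```

Run:
```python
from h import *
go((.587,.1485,.162),-.018);print(r.sense()["moment"])
```

```text
tcp [0.5874 0.1489 0.1697] yaw -0.019 F [-4.9 -1.4 10.5] grip 0.113 30.0 shift [-0.4  0.4  7.7] rv [ 0.    -0.002 -0.001] j6 59.3 t 9.9
[-0.43785065  1.56365544 -0.08062066]
```

Call:
{"op": "move_arm", "data": {
  "series": [
    {"grip": 0,"xyz": [0.5,0,1],"angular": [0,0,0.03]},
    {"grip": 0,"xyz": [-0.5,0,2],"angular": [0,0,-0.03]},
    {"grip": 0,"xyz": [0.5,0,3],"angular": [0,0,0.04]},
    {"grip": 0,"xyz": [-0.5,0,4],"angular": [0,0,-0.04]},
    {"grip": 0,"xyz": [0.5,0,5],"angular": [0,0,0.04]},
    {"grip": 0,"xyz": [-0.5,0,6],"angular": [0,0,-0.04]},
    {"grip": 0,"xyz": [0.5,0,7],"angular": [0,0,0.04]},
    {"grip": 0,"xyz": [0,0,7],"angular": [0,0,0]},
    {"grip": 0,"xyz": [0,0,7],"angular": [0,0,0]}
  ]
}}

```text
time_s: 10.8
tcp_pos: [0.5874, 0.1487, 0.1615]
ee_rot: [[1.0, -0.018, 0.001], [-0.018, -1.0, -0.0], [0.001, 0.0, -1.0]]
wrist_force: [-3.1, -1.1, 5.9]
gripper_width: 0.112
gripper_force: 30.0
```

Run:
```python
from h import *
go((.587,.1485,.162),-.018);print(r.sense()["moment"])
```

```text
tcp [0.5874 0.1487 0.1615] yaw -0.018 F [-3.1 -1.1  5.9] grip 0.112 30.0 shift [-0.4  0.2 -0.5] rv [ 0.    -0.001 -0.   ] j6 59.4 t 10.8
[-0.335984    1.18299981 -0.04096988]
```

Call:
{"op": "move_arm", "data": {
  "series": [
    {"grip": 0,"xyz": [0.3,0,1],"angular": [0,0,0.03]},
    {"grip": 0,"xyz": [-0.3,0,2],"angular": [0,0,-0.03]},
    {"grip": 0,"xyz": [0.3,0,3],"angular": [0,0,0.03]},
    {"grip": 0,"xyz": [0,0,3],"angular": [0,0,0]},
    {"grip": 0,"xyz": [0,0,3],"angular": [0,0,0]}
  ]
}}

```text
time_s: 11.3
tcp_pos: [0.5875, 0.1488, 0.1611]
ee_rot: [[1.0, -0.017, 0.003], [-0.017, -1.0, -0.0], [0.003, 0.0, -1.0]]
wrist_force: [-7.4, -0.4, 17.3]
gripper_width: 0.112
gripper_force: 30.0
```

Run:
```python
from h import *
go((.587,.1485,.162),-.018)
s=cap("side")
st=r.sense();tip=st["tcp_pos"]+st["ee_rot"]@[0,0,.068]
x0,y0,k=285,75,10
im=cv2.resize(s["img"][y0:y0+50,x0:x0+60],None,fx=k,fy=k,interpolation=cv2.INTER_CUBIC);save(np.clip(im.astype(int)*2,0,255).astype(np.uint8),"z5")
f=lambda P:((proj(s,P)-[x0,y0]+.5)*k).round(0)
p=st["tcp_pos"]
for z in(.126,.132,.139): print(z,f([p[0],p[1]-.005,z]),f([p[0]-.006,p[1]-.0025,z]))
```

```text
tcp [0.5875 0.1488 0.1611] yaw -0.017 F [-7.4 -0.4 17.3] grip 0.112 30.0 shift [-0.5  0.3 -0.9] rv [ 0.    -0.003  0.001] j6 59.4 t 11.3
0.126 [[215. 362.]] [[189. 361.]]
0.132 [[215. 344.]] [[189. 343.]]
0.139 [[214. 322.]] [[187. 321.]]
```

View pics/z5.png

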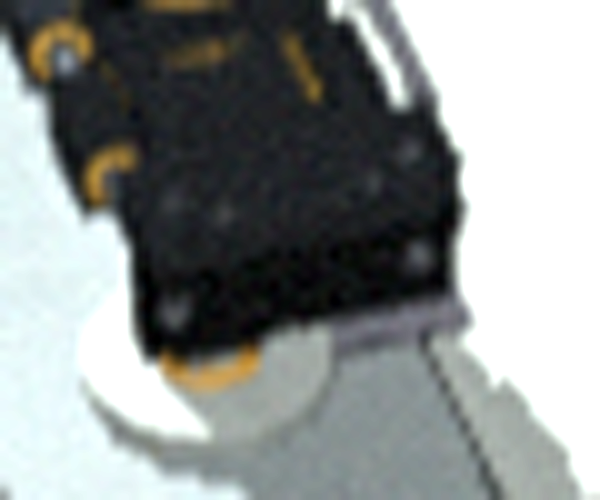

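3 mm of extra command gave only 0.4 mm of travel and 17 N: the key is on the floor, its head just above the plug at (215,360). Turning clockwise now.

Call:
{"op": "move_arm", "data": {
  "series": [
    {"grip": 0,"xyz": [-0.5,0,0],"angular": [0,0,0.08]},
    {"grip": 0,"xyz": [-0.5,0,0],"angular": [0,0,0.16]},
    {"grip": 0,"xyz": [-0.5,0,0],"angular": [0,0,0.24]},
    {"grip": 0,"xyz": [-0.5,0,0],"angular": [0,0,0.32]},
    {"grip": 0,"xyz": [-0.5,0,0],"angular": [0,0,0.4]},
    {"grip": 0,"xyz": [-0.5,0,0],"angular": [0,0,0.48]},
    {"grip": 0,"xyz": [-0.5,0,0],"angular": [0,0,0.56]},
    {"grip": 0,"xyz": [-0.5,0,0],"angular": [0,0,0.64]},
    {"grip": 0,"xyz": [-0.5,0,0],"angular": [0,0,0.72]},
    {"grip": 0,"xyz": [-0.5,0,0],"angular": [0,0,0.8]}
  ]
}}

```text
time_s: 12.35
tcp_pos: [0.5881, 0.1493, 0.1611]
ee_rot: [[0.682, -0.732, 0.005], [-0.732, -0.682, 0.001], [0.003, -0.004, -1.0]]
wrist_force: [-5.1, 0.5, 16.4]
gripper_width: 0.114
gripper_force: 30.0
```

Run:
```python
from h import *
go((.587,.1485,.162),-1.7);print(r.sense()["moment"])
```

```text
tcp [0.5881 0.1493 0.1611] yaw -0.821 F [-5.1  0.5 16.4] grip 0.114 30.0 shift [-0.2  1.3 -0.9] rv [-0.006 -0.001  0.879] j6 13.3 t 12.35
[-0.2080925   1.71187497  0.0891387 ]
```

Call:
{"op": "move_arm", "data": {
  "series": [
    {"grip": 0,"xyz": [-0.1,0.4,0],"angular": [0,0,0.08]},
    {"grip": 0,"xyz": [-0.1,0.4,0],"angular": [0,0,0.16]},
    {"grip": 0,"xyz": [-0.1,0.4,0],"angular": [0,0,0.24]},
    {"grip": 0,"xyz": [-0.1,0.4,0],"angular": [0,0,0.32]},
    {"grip": 0,"xyz": [-0.1,0.4,0],"angular": [0,0,0.4]},
    {"grip": 0,"xyz": [-0.1,0.4,0],"angular": [0,0,0.48]},
    {"grip": 0,"xyz": [-0.1,0.4,0],"angular": [0,0,0.56]},
    {"grip": 0,"xyz": [-0.1,0.4,0],"angular": [0,0,0.64]},
    {"grip": 0,"xyz": [-0.1,0.4,0],"angular": [0,0,0.72]},
    {"grip": 0,"xyz": [-0.1,0.4,0],"angular": [0,0,0.8]}
  ]
}}

```text
time_s: 13.35
tcp_pos: [0.5888, 0.1491, 0.1612]
ee_rot: [[-0.05, -0.999, 0.008], [-0.999, 0.05, 0.001], [-0.001, -0.008, -1.0]]
wrist_force: [-2.1, -1.0, 13.5]
gripper_width: 0.108
gripper_force: 30.0
```

Run:
```python
from h import *
go((.587,.1485,.162),-1.75);print(r.sense()["moment"])
z=lambda c,x,y,w,h,k:cv2.resize(c["img"][y:y+h,x:x+w],None,fx=k,fy=k,interpolation=cv2.INTER_CUBIC)
s=cap("side");t=cap("top")
save(np.clip(np.hstack([z(s,275,60,66,80,6),z(t,185,155,66,80,6)]).astype(int)*2,0,255).astype(np.uint8),"z6")
```

```text
tcp [0.5888 0.1491 0.1612] yaw -1.62 F [-2.1 -1.  13.5] grip 0.108 30.0 shift [ 0.6  1.8 -0.8] rv [-0.008  0.002  0.13 ] j6 -32.5 t 13.35
[-0.43190904  0.82346082  0.08680191]
```

View pics/z6.png

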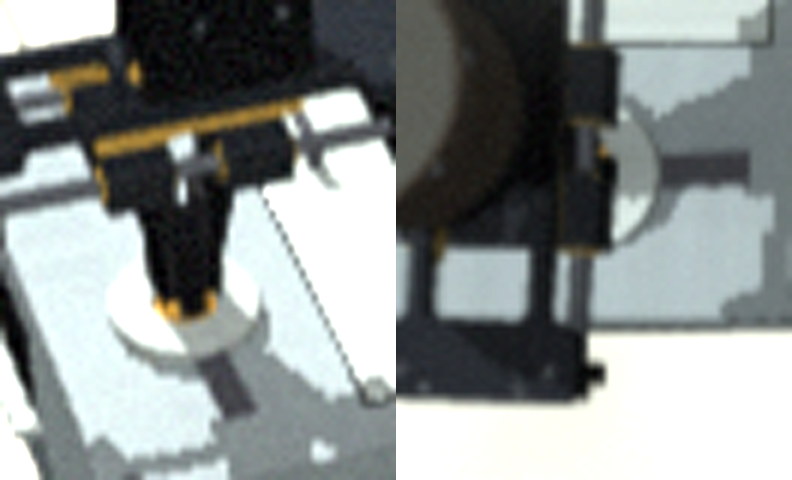

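The tongue now points to −y, from (660,167) to (748,167) in the top crop, off the hatch. I'll turn slightly further to reach the stop.

Call:
{"op": "move_arm", "data": {
  "series": [
    {"grip": 0,"xyz": [0,0.5,0],"angular": [0,0,0.05]},
    {"grip": 0,"xyz": [0,0.5,0],"angular": [0,0,0.1]},
    {"grip": 0,"xyz": [0,0.5,0],"angular": [0,0,0.12]},
    {"grip": 0,"xyz": [0,0.5,0],"angular": [0,0,0.12]},
    {"grip": 0,"xyz": [0,0.5,0],"angular": [0,0,0.12]},
    {"grip": 0,"xyz": [0,0.5,0],"angular": [0,0,0.12]},
    {"grip": 0,"xyz": [0,0.5,0],"angular": [0,0,0.12]}
  ]
}}

```text
time_s: 14.15
tcp_pos: [0.5887, 0.1491, 0.1612]
ee_rot: [[-0.166, -0.986, 0.008], [-0.986, 0.166, 0.001], [-0.002, -0.008, -1.0]]
wrist_force: [-1.6, -1.8, 13.4]
gripper_width: 0.11
gripper_force: 30.0
```

Run:
```python
from h import *
go((.587,.1485,.162),-1.75);q=r.sense();print(q["moment"],q["joint_velocities"].round(2))
t=cap("top");x0,y0=185,155
# tongue centreline in the top view: dark strip, columns 229..240
im=t["img"].astype(float).sum(2)
pts=[]
for u in range(231,240):
    w=np.clip(im[176:192,u].max()*0+np.median(im[172:195,u])-im[176:190,u].reshape(-1) if 0 else np.median(im[172:195,u])-im[176:190,u],0,None); w[w<w.max()*.5]=0
    pts.append((u,176+(w*np.arange(len(w))).sum()/w.sum()))
P=np.array([atz(t,p,.124)[:2] for p in pts]);print(np.array(pts)[:,1].round(2))
v=np.polyfit(P[:,1],P[:,0],1);print("tongue yaw",-np.pi/2-np.arctan(v[0])*1, "x at y=.1485",np.polyval(v,.1485))
```

```text
tcp [0.5887 0.1491 0.1612] yaw -1.737 F [-1.6 -1.8 13.4] grip 0.11 30.0 shift [ 0.8  1.5 -0.8] rv [-0.008  0.002  0.013] j6 -39.2 t 14.15
[-0.47383531  0.48526714  0.06506326] [-0.04  0.03  0.06 -0.06  0.04 -0.04]
[183.86 183.82 183.48 183.44 183.4  183.44 183.45 183.86 183.87]
tongue yaw -1.597080511175462 x at y=.1485 0.5878678283477997
```

The tongue yaw measures −1.60 rad, so the plug is at about 1.58 and still held, with 13 N of push. Handing in.

```bash
python3 -c "
from station import r
print(r.finish_job())"
```

```text
the job is handed in; nothing more can be done
None
```

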